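Lay the washed bean bin on its side to drain

TASK

The tall steel bean bin has been washed and stands upright on the draining tray: tip it over away from the tray's raised end and ease it down gently onto its side with the fingers (inside its mouth they can both push it over and hold it back), never pinching, lifting or dropping it. Push it back along the tray until its bottom is square against the raised end, so that it drains through its mouth towards the open end, and take the hand away. Leave the cup beside it and the bowls, jar and mug around the tray where they stand.

Things in the scene. Friction and masses are not known exactly. Their poses are not given: they have to be found in the camera images.
- bin: Tall open-topped rectangular bin of bare sheet steel, green tag on both broad faces, 0.29 to 0.45 kg. Outside 76 mm (its x) by 104 mm (its y) by 190 mm tall (its z, bottom to mouth); walls 3 mm, heavy bottom 4 mm, centre of mass 69 mm up. Origin: centre of its underside. Starts upright on the ribs, in the left or right half of the tray, 6 to 30 mm from the raised end, its x within 0.1 rad of the tray's x.
- toe (a point): Middle of the bin's lower edge on its +x side, at (38, 0, 0) mm in the bin's frame: the edge it is to pivot over, towards its own +x. Past about 29 degrees the bin falls on by itself unless its rear (-x) wall is held from inside the mouth. Pushed back while leaning, it may slide on the ribs to the raised end.
- mouth (a point): Centre of the bin's mouth, level with the rim, at (0, 0, 190) mm in the bin's frame. The mouth is 70 mm (x) by 98 mm (y) inside and the inside is 186 mm deep: shut or partly opened fingers go in.
- tray: The draining tray: fixed, steel, 350 mm long (its x), 262 mm wide (its y), with black rubber ribs lengthwise, rib tops 12 mm above the table. Origin under its middle at table height; x points from the raised end to the open end. The raised end is a steel wall 58 mm high, inner face at x = -160 mm. Side lips 20 mm high at y = +-129 mm; no lip at the open end (x = 175 mm).
- stop_face (a point): Middle of the foot of the raised end's inner face, at (-160, 0, 12) mm in the tray's frame.
- dose_cup: Bystander on the tray: short round aluminium cup, 68 mm across, 75 mm tall, standing in the other lane about 116 mm beside the bin. Origin: centre of its underside.
- bowl_white: Bystander: white cupping bowl, 96 mm across, 62 mm tall, on the table. Origin: centre of its underside.
- bowl_blue: Bystander: blue cupping bowl, 96 mm across, 62 mm tall, on the table. Origin: centre of its underside.
- jar: Bystander: amber glass jar with black lid, 76 mm across, 120 mm tall, on the table. Origin: centre of its underside.
- mug: Bystander: terracotta-coloured mug, 80 mm across, 90 mm tall, on the table. Origin: centre of its underside.

How it is judged:
By the outcome, as a careful person would: the job done as asked, in the order asked, and still so for the second after the job is handed in, with the robot touching nothing.
It also fails if it takes over 61 s, if anything falls off the work surface, if the arm or the gripper's body presses on something with over 40 N, if the wrist force passes 120 N, or if a joint passes its speed limit or range.

ROBOT

A 6-joint arm with a two-finger parallel gripper is mounted at the origin on the work surface. World frame = base frame: x ahead of the robot, y to its left, z up, the work surface at z = 0. Lengths are in m, angles in rad, forces in N, time in s.
With the tool pointing down it reaches from about 0.35 to 0.775 m from the base axis. Payload 5.5 kg.
Tool frame: the origin (TCP) lies on the mounting face of the last link; the fingertips stand 173 mm ahead of it and the grasp point (between the pads) lies 155 mm ahead of it; z points along the fingers, y is the direction in which the jaws open and shut (so a half turn about z gives the same grasp; the last joint's range is limited). The gripper opens to 85 mm and grips with 20 to 120 N. Pads are 22 mm wide; open, the fingers measure 114 mm over their backs; the gripper's body (76 mm by 85 mm) begins 54 mm behind the grasp point. The pads swing forward as they close: fully open they stand 13 mm farther back than shut.
Start: joints at [-1.358, 0.313, 0.046, 1.304, 0, 1.431], TCP at [0.199, -0.54, 0.405] pointing down, gripper open.
Joint ranges: [-2.76, 2.76], [-0.86, 1.69], [-1.03, 1.26], [-2.2, 2.34], [-1.47, 1.5], [-3.14, 3.14]. Speed limits (rad/s): [2.57, 2.57, 3.14, 3.14, 3.14, 3.14].

INTERFACE

Orientations are given as a unit quaternion [w, x, y, z].
In Python, from workcell import * gives the robot as it stands. The module is installed in compiled form; this text tells all that it offers.
- The arm moves only by the shell command python3 -m crank 'ROWS' [FORCE]. ROWS is JSON, a list of rows, each a list of 7 numbers: the shift along the tool's x, y, z in mm, then the turn, a rotation vector about the tool's x, y, z in degrees, then the opening, from 0 (shut) to 1 (fully open). A call has exactly 8 rows; each row shifts and turns the commanded pose from where the row before left it, along the tool's axes as they then stand; what a row does not reach is not made up. A row lasts 1/8 s, in which the tool goes at most 62.5 mm and 10.7 degrees, less where a joint would pass 70% of its speed; a pose out of reach is approached as far as the arm can. A call with a gripper value outside its range is refused whole. The fingers move at their own pace and stop on an object; FORCE is the grip in N (left out, the last holds). Time passes only in rows, so rows that do not move let the fingers close, or fill a call up. It gives the time, the measured TCP pose, the force and the opening at its end, in the units of the state.
- get_state(): the state, without advancing time (a new reading comes with each control period).
- read_camera(name): name is "scene" or "top" or "wrist"; returns the picture (480x640x3 uint8, blue, green, red); there is no depth.
- calibration(name): a dict with "fx", "fy", "cx", "cy" (pixels), "k1" (the pictures are not rectified: a ray, as slopes to the right and down, at radius r is drawn at 1 + k1 r^2 times it, then the intrinsics apply), "extrinsics" (4x4, takes a point from world to camera coordinates). Camera axes: x right, y down, z forward; pixel columns grow to the right and rows downward; lengths in m; the calibration is good to about 2 mm. A picture is of the moment at which its call begins: read the wrist's pose just before it. calibration takes no time and is no camera call; for the wrist camera it gives the pose at the moment of the call.
- hand_in(): hands the job in, once; it reports no verdict.
The state is a dict: "clock": time; "joint_pos": joint angles; "qvel": joint speeds; "tau": joint torques, N m; "tcp_pos": TCP position; "orientation": TCP orientation; "wrist_force": force on the tool from outside, world axes, zero at the start; "ft_torque": the same for the moment, N m; "finger_gap": finger opening in m.
Only numpy, scipy, OpenCV 4.12 (cv2) and the standard library are available. Lean on these libraries where they do the work, as an engineer would, in place of code of your own. Each camera call takes 0.05 s, during which the arm holds its last target.

## Working session

There is one attempt and no reset: what is moved stays moved. The work goes in short steps, Python scripts to look and compute and a shell command to move; the robot and the scene stay as the last step left them, time stands still between calls to the robot, and variables do not carry over. Pictures are saved under pics/ and viewed, and the job is handed in when it is done.

```bash
mkdir -p pics; ls; python3 - <<'E'
from workcell import *
import cv2
s=get_state(); print(s)
for n in ["scene","top"]:
    cv2.imwrite(f"pics/{n}0.png",read_camera(n)); c=calibration(n); print(n,c)
E
```

```text
pics
{'clock': 0.0, 'joint_pos': array([-1.35761216e+00,  3.13998152e-01,  4.49782093e-02,  1.30363799e+00,
        3.00404433e-06,  1.43119421e+00]), 'qvel': array([ 3.75234091e-04, -6.60339240e-04, -1.13297952e-03, -9.16820431e-04,
        5.19543913e-04, -2.03854557e-05]), 'tau': array([-1.42225759e-03, -4.80629826e+01,  2.98531258e+01,  1.94024836e-02,
       -1.37001266e-04, -6.52735039e-07]), 'tcp_pos': array([ 0.19861614, -0.53938592,  0.40380957]), 'orientation': array([-9.30229111e-04,  9.84482599e-01,  1.75479757e-01, -3.27364949e-05]), 'wrist_force': array([ 0.28230486, -0.25808463, -0.82392095]), 'ft_torque': array([-0.00108399, -0.01145837,  0.05649575]), 'finger_gap': 0.08532289212340023}
scene {'fx': 591.2140844824385, 'fy': 591.2140844824385, 'cx': 320.7454101556531, 'cy': 240.20799711052345, 'k1': -0.06461058686570072, 'extrinsics': array([[ 0.01417246,  0.99984953, -0.01000334, -0.01058913],
       [ 0.59961818, -0.01650438, -0.80011602, -0.2056414 ],
       [-0.80016072,  0.00534143, -0.59976186,  1.76826252],
       [ 0.        ,  0.        ,  0.        ,  1.        ]])}
top {'fx': 500.1573410505707, 'fy': 500.1573410505707, 'cx': 321.56349134575265, 'cy': 243.21194335071417, 'k1': -0.13447374186748323, 'extrinsics': array([[-1.89909494e-03, -9.99997436e-01, -1.23373165e-03,
        -2.26924009e-02],
       [-9.98813332e-01,  1.95688359e-03, -4.86631102e-02,
         5.42056044e-01],
       [ 4.86653997e-02,  1.13985175e-03, -9.98814487e-01,
         1.29853522e+00],
       [ 0.00000000e+00,  0.00000000e+00,  0.00000000e+00,
         1.00000000e+00]])}
```

View pics/scene0.png

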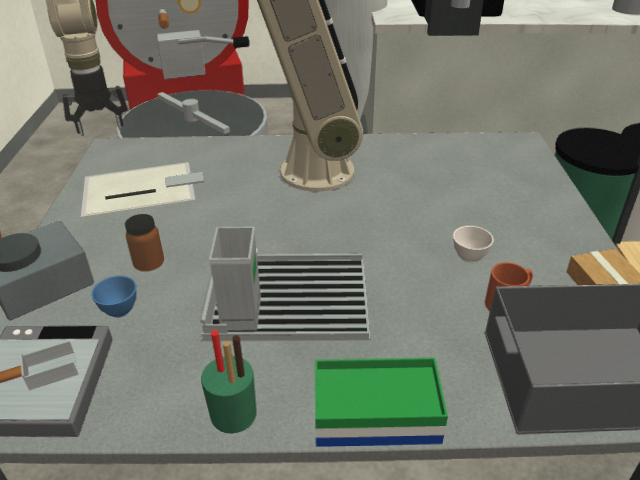

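View pics/top0.png

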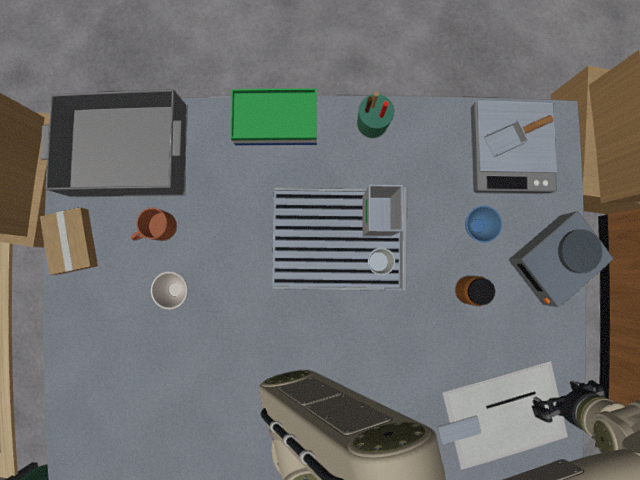

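The tray's raised end is at image right (world −y), with the bin at about (383,210) in the top view and the cup at (380,262). Zooming in to measure.

```bash
cat > h.py <<'E'
import numpy as np, cv2
from workcell import *
def proj(c,P):
    P=np.atleast_2d(P); E=c["extrinsics"]; q=P@E[:3,:3].T+E[:3,3]
    s=q[:,:2]/q[:,2:]; s=s*(1+c["k1"]*(s**2).sum(1,keepdims=True))
    return s*[c["fx"],c["fy"]]+[c["cx"],c["cy"]]
def unproj(c,uv,z):
    uv=np.atleast_2d(uv).astype(float); d=(uv-[c["cx"],c["cy"]])/[c["fx"],c["fy"]]; s=d.copy()
    for _ in range(30): s=d/(1+c["k1"]*(s**2).sum(1,keepdims=True))
    E=c["extrinsics"]; R=E[:3,:3]; o=-R.T@E[:3,3]
    r=np.c_[s,np.ones(len(s))]@R
    return o+r*((z-o[2])/r[:,2])[:,None]
def crop(im,u0,v0,u1,v1,k,name):
    cv2.imwrite("pics/"+name,cv2.resize(im[v0:v1,u0:u1],None,fx=k,fy=k,interpolation=cv2.INTER_CUBIC))
E
python3 - <<'E'
from h import *
im=cv2.imread("pics/top0.png"); crop(im,265,175,425,295,5,"topz.png")
im=cv2.imread("pics/scene0.png"); crop(im,195,215,385,350,4,"scenez.png")
E
```

```text
(no output)
```

View pics/topz.png

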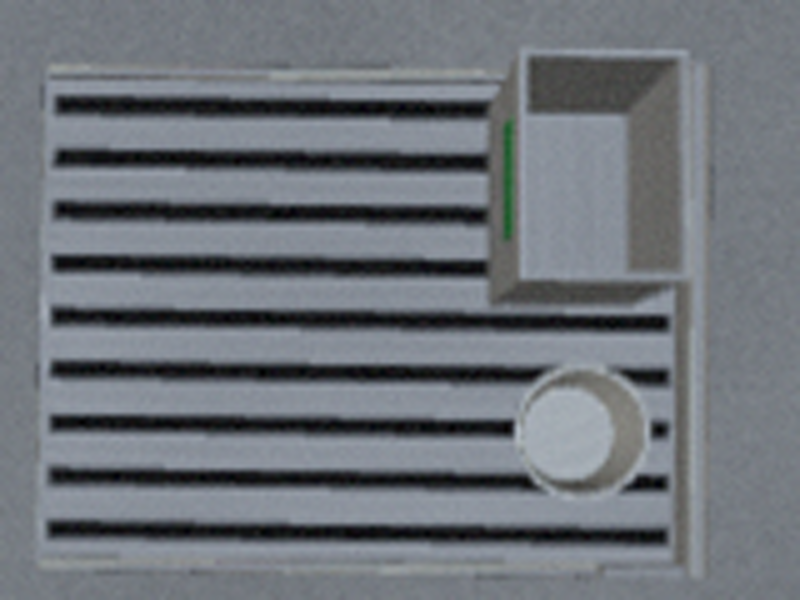

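View pics/scenez.png

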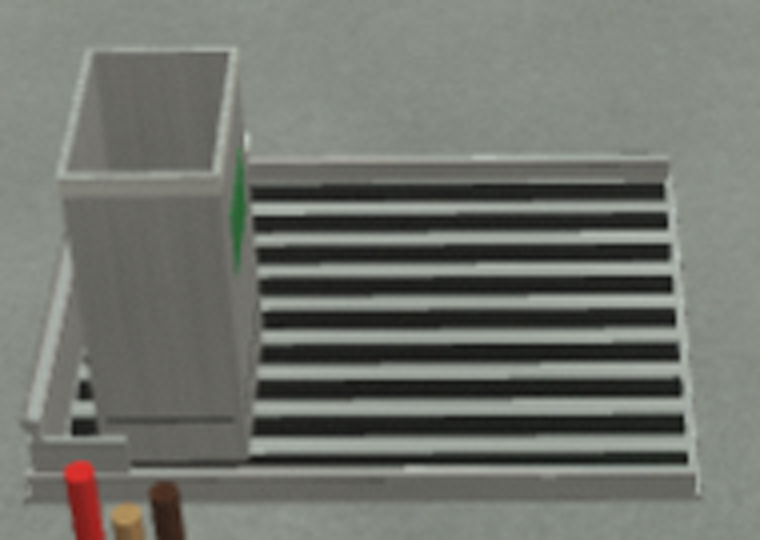

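```bash
cat > m.py <<'E'
from h import *
from scipy.optimize import least_squares
T=calibration("top"); S=calibration("scene")
tz=lambda a:(np.array(a)+.5)/5-.5+[265,175]
sz=lambda a:(np.array(a)+.5)/4-.5+[195,215]
rt=tz([(520,49),(688,49),(692,279),(518,279)])
print("rim top cam",unproj(T,rt,.202).round(4))
rs=sz([(87,49),(237,48),(217,180),(60,179)])
print("rim scene",unproj(S,rs,.202).round(4))
bt=tz([(490,303)]); print("base",unproj(T,bt,.012).round(4))
# tray rib ends and corners
print("ribs L",unproj(T,tz([(55,103),(50,527)]),.012).round(4),"R",unproj(T,tz([(668,323),(667,537)]),.012).round(4))
print("lips/open end",unproj(T,tz([(48,68),(38,568)]),.02).round(4))
print("wall top outer/inner",unproj(T,tz([(710,68),(704,575),(690,575)]),.058).round(4))
print("cup rim",unproj(T,tz([(515,432),(651,432),(583,365),(583,499)]),.087).round(4))
print("scene tray open corners",unproj(S,sz([(668,157),(698,468)]),.02).round(4), "wall top",unproj(S,sz([(27,425),(42,424)]),.058).round(4))
E
python3 m.py
```

```text
rim top cam [[ 0.6659 -0.1307  0.202 ]
 [ 0.6661 -0.2072  0.202 ]
 [ 0.5614 -0.2077  0.202 ]
 [ 0.5615 -0.1289  0.202 ]]
rim scene [[ 0.5617 -0.2071  0.202 ]
 [ 0.563  -0.1308  0.202 ]
 [ 0.6698 -0.132   0.202 ]
 [ 0.6671 -0.2064  0.202 ]]
base [[ 0.5629 -0.1317  0.012 ]]
ribs L [[0.6694 0.0975 0.012 ]
 [0.4458 0.0995 0.012 ]] R [[ 0.5523 -0.2256  0.012 ]
 [ 0.4397 -0.2242  0.012 ]]
lips/open end [[0.6868 0.1006 0.02  ]
 [0.4246 0.105  0.02  ]]
wall top outer/inner [[ 0.6804 -0.2418  0.058 ]
 [ 0.4217 -0.236   0.058 ]
 [ 0.4218 -0.2288  0.058 ]]
cup rim [[ 0.4941 -0.1376  0.087 ]
 [ 0.4939 -0.2052  0.087 ]
 [ 0.5272 -0.1716  0.087 ]
 [ 0.4609 -0.1712  0.087 ]]
scene tray open corners [[0.427  0.1026 0.02  ]
 [0.6848 0.1002 0.02  ]] wall top [[ 0.6844 -0.2387  0.058 ]
 [ 0.6838 -0.2312  0.058 ]]
```

```bash
cat > plan.py <<'E'
from h import *
from scipy.spatial.transform import Rotation as Ro
YAW=.012  # bin x=(YAW,1,0)
bx=np.array([YAW,1,0.]);bx/=np.linalg.norm(bx); up=np.array([0,0,1.]); ax=np.cross(bx,up) # tool x
def toolR(phi):
    R0=np.c_[ax,-bx,-up]; return Ro.from_rotvec(-np.radians(phi)*ax).as_matrix()@R0
def pose(toe,th,phi,s,d,mode,tip=.171):
    """toe world xyz (m); mode 'push' front wall / 'hold' rear wall; s span over backs, d depth"""
    t=np.radians(th); e=bx*np.cos(t)-up*np.sin(t); a=bx*np.sin(t)+up*np.cos(t)
    if mode=='push': C=toe+e*-.003+a*.190; tc=np.array([0,-s/2,tip-d])
    elif mode=='hold': C=toe+e*-.073+a*.190; tc=np.array([0,s/2,tip-d])
    else: C=toe+e*-.038+a*.190; tc=np.array([0,0,tip-d])
    R=toolR(phi); return C-R@tc,R
def cur():
    s=get_state(); return s["tcp_pos"],Ro.from_quat(np.roll(s["orientation"],-1)).as_matrix()
def rows(p0,R0,p1,R1,n):
    rv=Ro.from_matrix(R0.T@R1).as_rotvec(); out=[]
    p,R=p0,R0
    for i in range(n):
        pn=p0+(p1-p0)*(i+1)/n; sh=R.T@(pn-p)*1000
        out.append(np.r_[sh,np.degrees(rv)/n].round(2)); p=pn; R=R@Ro.from_rotvec(rv/n).as_matrix()
    return np.array(out)
def show(r): print("\n".join("["+",".join("%g"%v for v in x)+"]" for x in r))
TOE=np.array([.614,-.131,.012])
E
python3 - <<'E'
from plan import *
p,R=cur(); q,Q=pose(TOE,0,0,.056,-.04,'mid'); print(q)
show(rows(p,R,q,Q,12))
E
```

```text
[ 0.61354403 -0.16899726  0.413     ]
[43.11,-17.02,-0.72,-0.01,0,1.74]
[42.57,-18.32,-0.72,-0.01,0,1.74]
[42,-19.61,-0.73,-0.01,0,1.74]
[41.38,-20.88,-0.73,-0.01,0,1.74]
[40.73,-22.13,-0.73,-0.01,0,1.74]
[40.04,-23.35,-0.73,-0.01,0,1.74]
[39.31,-24.56,-0.74,-0.01,0,1.74]
[38.54,-25.74,-0.74,-0.01,0,1.74]
[37.74,-26.9,-0.74,-0.01,0,1.74]
[36.91,-28.04,-0.75,-0.01,0,1.74]
[36.04,-29.15,-0.75,-0.01,0,1.74]
[35.14,-30.23,-0.75,-0.01,0,1.74]
```

```bash
python3 -m crank '[[43,-17,-1,0,0,1.74,0.32],[43,-18,-1,0,0,1.74,0.32],[42,-20,-1,0,0,1.74,0.32],[41,-21,-1,0,0,1.74,0.32],[41,-22,-1,0,0,1.74,0.32],[40,-23,-1,0,0,1.74,0.32],[39,-25,-1,0,0,1.74,0.32],[39,-26,-1,0,0,1.74,0.32]]' 20
python3 -m crank '[[38,-27,-1,0,0,1.74,0.32],[37,-28,0,0,0,1.74,0.32],[36,-29,0,0,0,1.74,0.32],[35,-30,0,0,0,1.74,0.32],[0,0,0,0,0,0,0.32],[0,0,0,0,0,0,0.32],[0,0,0,0,0,0,0.32],[0,0,0,0,0,0,0.32]]'
python3 - <<'E'
from plan import *
p,R=cur(); print(p,R.round(3),get_state()["finger_gap"])
cv2.imwrite("pics/wrist1.png",read_camera("wrist")); cv2.imwrite("pics/scene1.png",read_camera("scene"))
q,Q=pose(TOE,0,0,.056,.035,'mid'); print(q)
show(rows(p,R,q,Q,8))
E
```

```text
clock: 1.1
tcp_pos: [0.4764, -0.291, 0.4124]
orientation: [-0.0, 0.999, 0.054, -0.0]
wrist_force: [0.7, -1.6, -0.4]
finger_gap: 0.0273
clock: 2.1
tcp_pos: [0.6132, -0.1699, 0.414]
orientation: [0.0, 1.0, -0.007, 0.0]
wrist_force: [0.2, -0.6, 0.1]
finger_gap: 0.0269
[ 0.61324652 -0.1699056   0.4139807 ] [[ 1.    -0.013  0.   ]
 [-0.013 -1.    -0.   ]
 [ 0.     0.    -1.   ]] 0.026908145569895358
[ 0.61354403 -0.16899726  0.338     ]
[0.03,-0.12,9.5,0,-0,-0.01]
[0.03,-0.12,9.5,0,-0,-0.01]
[0.03,-0.12,9.5,0,-0,-0.01]
[0.04,-0.12,9.5,0,-0,-0.01]
[0.04,-0.12,9.5,0,-0,-0.01]
[0.04,-0.11,9.5,0,-0,-0.01]
[0.04,-0.11,9.5,0,-0,-0.01]
[0.04,-0.11,9.5,0,-0,-0.01]
```

View pics/wrist1.png

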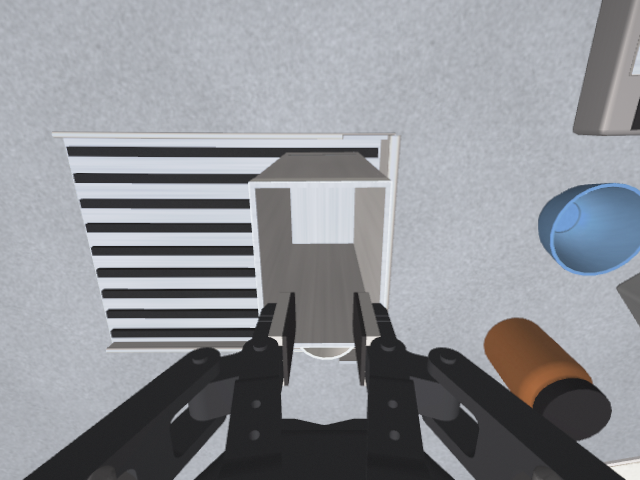

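View pics/scene1.png

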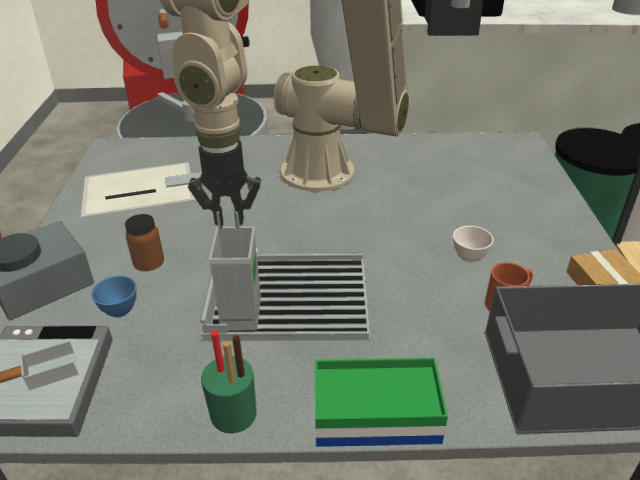

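```bash
python3 - <<'E'
from h import *
im=cv2.imread("pics/scene1.png"); crop(im,170,130,290,250,5,"s1z.png")
E
```

```text
(no output)
```

View pics/s1z.png

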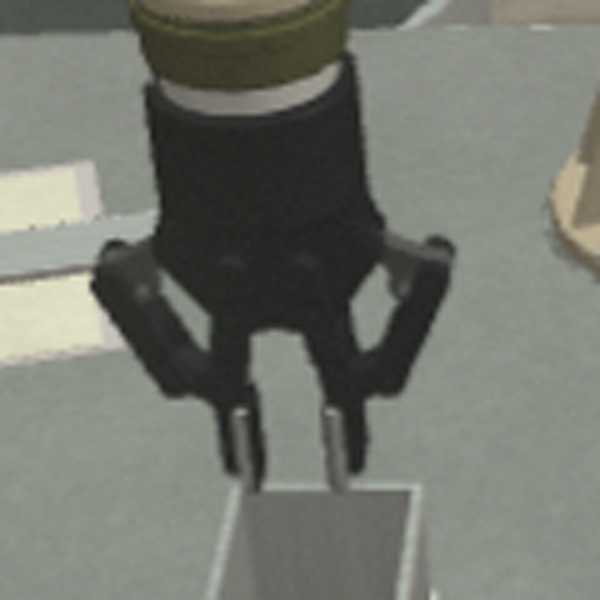

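```bash
python3 -m crank '[[0,-1,10,0,0,0,0.32],[0,0,10,0,0,0,0.32],[0,0,10,0,0,0,0.32],[0,0,10,0,0,0,0.32],[0,0,10,0,0,0,0.32],[0,0,10,0,0,0,0.32],[0,0,8,0,0,0,0.32],[0,0,0,0,0,0,0.32]]'
python3 - <<'E'
from plan import *
p,R=cur(); print(p)
im=read_camera("scene"); crop(im,170,170,390,350,3.6,"s2z.png")
q,Q=p,R
for th in (0,6,12,18,24,30,36):
    a,A=pose(TOE,th,th,.058,.028,'push'); print(th,a.round(4)); show(rows(q,Q,a,A,2)); q,Q=a,A
E
```

```text
clock: 3.2
tcp_pos: [0.6137, -0.1679, 0.3448]
orientation: [-0.0, 1.0, -0.006, -0.001]
wrist_force: [0.6, -0.5, -0.4]
finger_gap: 0.0274
[ 0.61373516 -0.16787515  0.34483525]
0 [ 0.6136 -0.163   0.345 ]
[-0.09,-2.44,-0.08,-0.01,0.04,0.01]
[-0.09,-2.44,-0.08,-0.01,0.04,0.01]
6 [ 0.614  -0.128   0.3465]
[-0,-17.49,-0.76,-3,0,0]
[-0,-17.43,-1.67,-3,0,0]
12 [ 0.6145 -0.0931  0.3444]
[-0,-17.49,-0.76,-3,0,0]
[0,-17.43,-1.67,-3,0,0]
18 [ 0.6149 -0.0585  0.3386]
[0,-17.49,-0.76,-3,-0,0]
[0,-17.43,-1.67,-3,-0,0]
24 [ 0.6153 -0.0248  0.3292]
[-0,-17.49,-0.76,-3,0,0]
[-0,-17.43,-1.67,-3,0,0]
30 [0.6157 0.0078 0.3164]
[0,-17.49,-0.76,-3,-0,-0]
[0,-17.43,-1.67,-3,-0,-0]
36 [0.616  0.0388 0.3002]
[-0,-17.49,-0.76,-3,0,-0]
[0,-17.43,-1.67,-3,0,-0]
```

View pics/s2z.png

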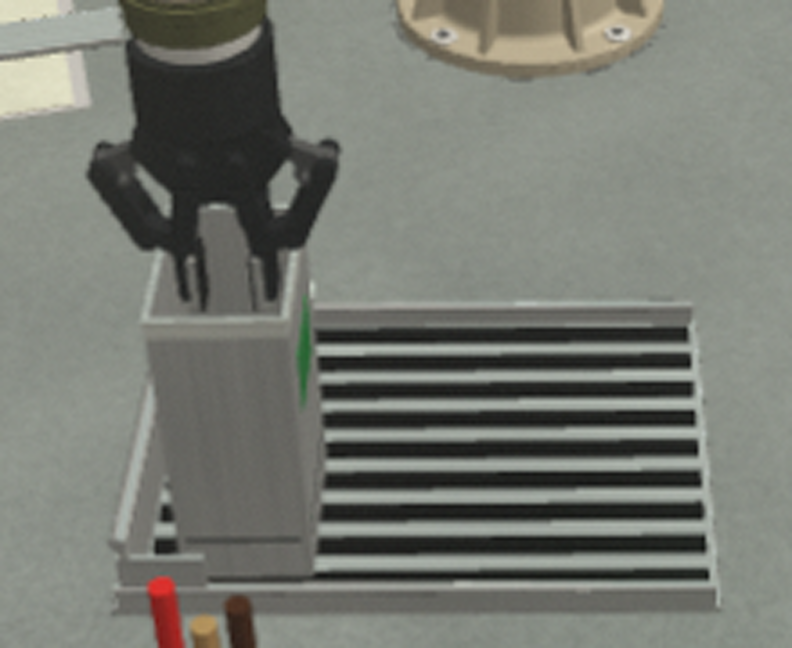

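```bash
python3 - <<'E'
from plan import *
a,A=pose(TOE,0,0,.058,.028,'push'); b,B=pose(TOE,1.5,1.5,.058,.028,'push'); show(rows(a,A,b,B,1))
E
python3 -m crank '[[0,-4,0,0,0,0,0.32],[0,-5.5,0,-1,0,0,0.32],[0,-8.7,-0.3,-1.5,0,0,0.32],[0,-8.7,-0.3,-1.5,0,0,0.32],[0,-8.7,-0.3,-1.5,0,0,0.32],[0,-8.7,-0.3,-1.5,0,0,0.32],[0,-5,-0.2,-1,0,0,0.32],[0,0,0,0,0,0,0.32]]'
python3 - <<'E'
from plan import *
p,R=cur(); print(p)
im=read_camera("scene"); crop(im,170,170,390,350,3.6,"s3z.png")
E
```

```text
[-0,-8.73,-0.72,-1.5,-0,0]
clock: 4.25
tcp_pos: [0.6145, -0.118, 0.3445]
orientation: [0.07, 0.998, -0.005, -0.0]
wrist_force: [-0.5, -1.3, 0.8]
finger_gap: 0.0275
[ 0.61452731 -0.11804518  0.34445771]
```

View pics/s3z.png

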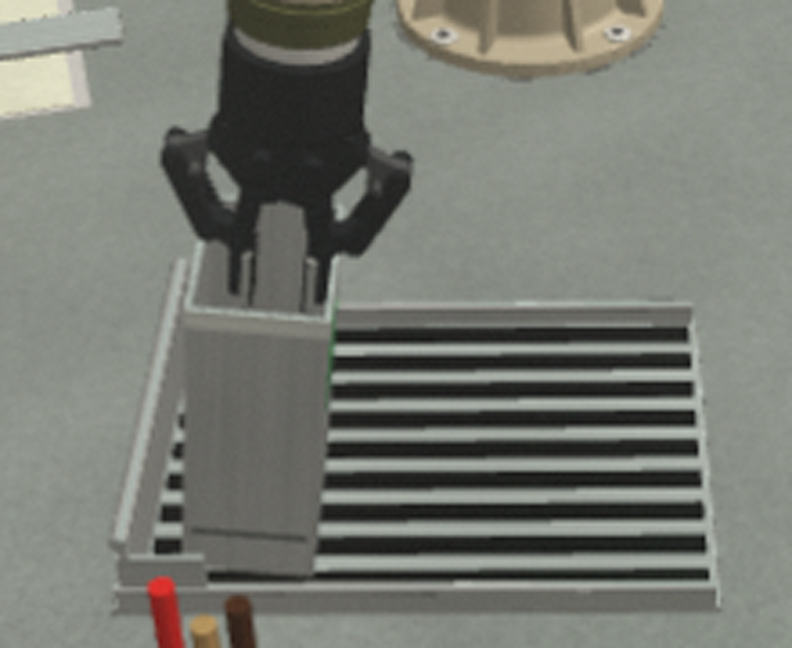

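```bash
python3 - <<'E'
from plan import *
q,Q=cur()
for th in (10,12,14,16,18,20,22):
    a,A=pose(TOE,th,th,.058,.028,'push'); show(rows(q,Q,a,A,1)); q,Q=a,A
E
```

```text
[-0.39,-13.43,-2.92,-1.99,-0.01,0.05]
[0,-11.64,-0.91,-2,0,-0]
[-0,-11.64,-0.91,-2,-0,0]
[0,-11.64,-0.91,-2,-0,-0]
[0,-11.64,-0.91,-2,-0,0]
[-0,-11.64,-0.91,-2,0,0]
[0,-11.64,-0.91,-2,0,-0]
```

```bash
python3 -m crank '[[0,-10,-2,-2,0,0,0.32],[0,-11.6,-1,-2,0,0,0.32],[0,-11.6,-1,-2,0,0,0.32],[0,-11.6,-1,-2,0,0,0.32],[0,-11.6,-1,-2,0,0,0.32],[0,-11.6,-1,-2,0,0,0.32],[0,-11.6,-1,-2,0,0,0.32],[0,0,0,0,0,0,0.32]]'
python3 - <<'E'
from plan import *
p,R=cur(); print(p, np.degrees(np.arctan2(-R[1,2],-R[2,2])))
im=read_camera("scene"); crop(im,170,170,390,350,3.6,"s4z.png")
q,Q=p,R
for th in (24,26,28,30,32,34,36):
    a,A=pose(TOE,th,th,.058,.028,'push'); show(rows(q,Q,a,A,1)); q,Q=a,A
E
```

```text
clock: 5.3
tcp_pos: [0.6154, -0.0386, 0.3323]
orientation: [0.191, 0.982, -0.005, -0.001]
wrist_force: [0.1, -1.8, 0.4]
finger_gap: 0.0272
[ 0.61536127 -0.03862167  0.33232416] 22.02458032149422
[-0.22,-13.98,-2.31,-1.97,0.01,0.13]
[0,-11.64,-0.91,-2,0,-0]
[-0,-11.64,-0.91,-2,-0,-0]
[-0,-11.64,-0.91,-2,0,0]
[-0,-11.64,-0.91,-2,0,0]
[0,-11.64,-0.91,-2,-0,-0]
[0,-11.64,-0.91,-2,0,-0]
```

View pics/s4z.png

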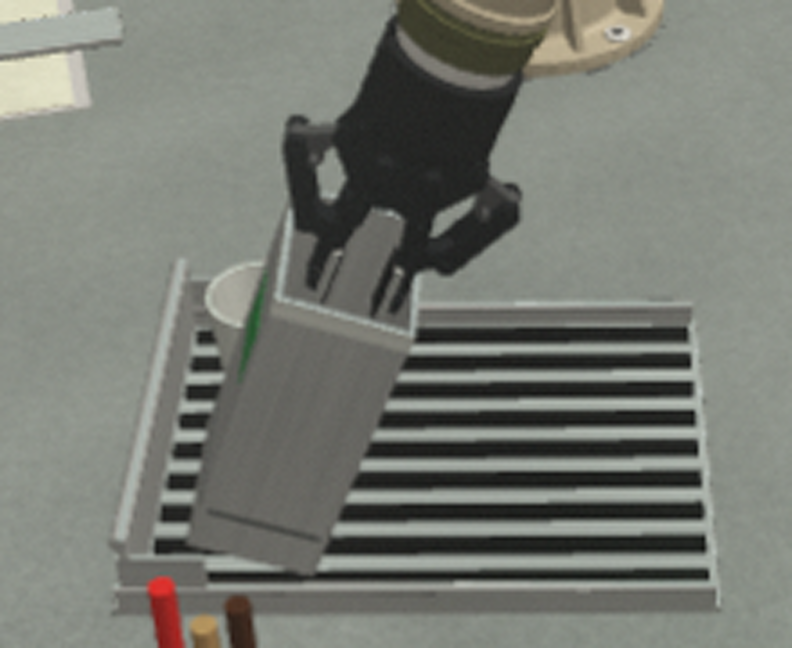

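```bash
python3 -m crank '[[0,-8,-1.5,-1.2,0,0,0.34],[0,-7,-0.5,-1.2,0,0,0.34],[0,-7,-0.5,-1.2,0,0,0.34],[0,-7,-0.5,-1.2,0,0,0.34],[0,-5.8,-0.5,-1,0,0,0.34],[0,-5.8,-0.5,-1,0,0,0.34],[0,-5.8,-0.5,-1,0,0,0.34],[0,0,0,0,0,0,0.34]]'
python3 - <<'E'
from plan import *
p,R=cur(); print(p, np.degrees(np.arctan2(-R[1,2],-R[2,2])))
im=read_camera("scene"); crop(im,170,170,390,350,3.6,"s5z.png")
E
```

```text
clock: 6.35
tcp_pos: [0.6159, 0.0045, 0.3168]
orientation: [0.257, 0.966, -0.005, -0.002]
wrist_force: [-1.1, -0.4, 1.0]
finger_gap: 0.0285
[0.61588666 0.00448272 0.31678554] 29.81754754871842
```

View pics/s5z.png

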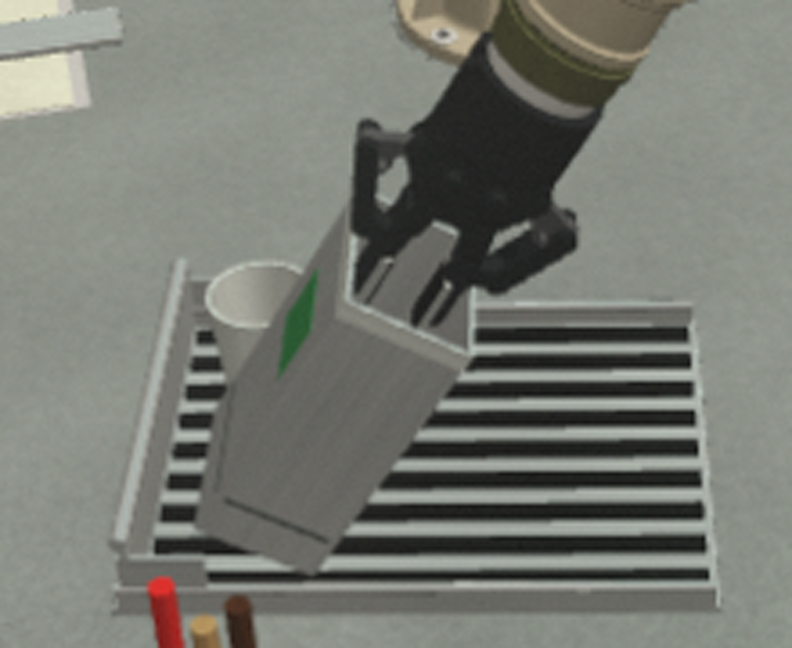

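```bash
python3 - <<'E'
from plan import *
p,R=cur()
for th in (28,30,32,34,36):
    a,A=pose(TOE,th,30,.058,.028,'hold'); print(th,((a-p)*1000).round(1))
q,Q=p,R
for th,ph in [(34,32),(36,33.5),(38,35),(40,36.5),(42,38),(44,39.5),(46,41)]:
    a,A=pose(TOE,th,ph,.058,.028,'hold'); show(rows(q,Q,a,A,1)); q,Q=a,A
E
```

```text
28 [ -0.5 -13.9   6.4]
30 [-0.4 -6.9  5.4]
32 [-0.3  0.1  4.2]
34 [-0.2  7.1  2.7]
36 [-0.2 14.   1. ]
[-0.32,-9.78,-4.73,-2.19,-0.01,0.05]
[-0,-10.49,-1.39,-1.5,-0,-0]
[0,-10.51,-1.33,-1.5,0,0]
[-0,-10.53,-1.27,-1.5,-0,-0]
[0,-10.54,-1.21,-1.5,-0,0]
[0,-10.56,-1.15,-1.5,-0,-0]
[0,-10.58,-1.09,-1.5,0,0]
```

```bash
python3 - <<'E'
from plan import *
q,Q=cur()
for i,(th,ph) in enumerate([(34,32),(36,33.5),(38,35),(40,36),(42,37),(44,38),(46,39)]):
    a,A=pose(TOE,th,ph,.058-.0006*i,.030,'hold'); show(rows(q,Q,a,A,1)); q,Q=a,A
E
```

```text
[-0.32,-9.7,-2.73,-2.19,-0.01,0.05]
[0,-10.14,-1.4,-1.5,-0,-0]
[0,-10.16,-1.35,-1.5,0,0]
[-0,-8.95,-1.57,-1,0,-0]
[0,-8.99,-1.45,-1,-0,-0]
[0,-9.02,-1.34,-1,0,0]
[-0,-9.05,-1.22,-1,-0,0]
```

```bash
python3 -m crank '[[0,-9,-2.5,-2.2,0,0,0.34],[0,-10.1,-1.4,-1.5,0,0,0.33],[0,-10.1,-1.4,-1.5,0,0,0.32],[0,-9,-1.5,-1,0,0,0.31],[0,-9,-1.4,-1,0,0,0.31],[0,-9,-1.4,-1,0,0,0.3],[0,-9,-1.2,-1,0,0,0.3],[0,0,0,0,0,0,0.3]]'
python3 - <<'E'
from plan import *
p,R=cur(); print(p, np.degrees(np.arctan2(-R[1,2],-R[2,2])))
im=read_camera("scene"); crop(im,170,170,390,350,3.6,"s6z.png")
E
```

```text
clock: 7.4
tcp_pos: [0.6113, 0.0294, 0.2924]
orientation: [0.324, 0.946, 0.021, 0.008]
wrist_force: [-0.3, 2.2, 3.6]
finger_gap: 0.0254
[0.61128084 0.02938224 0.29239599] 37.83374751633279
```

View pics/s6z.png

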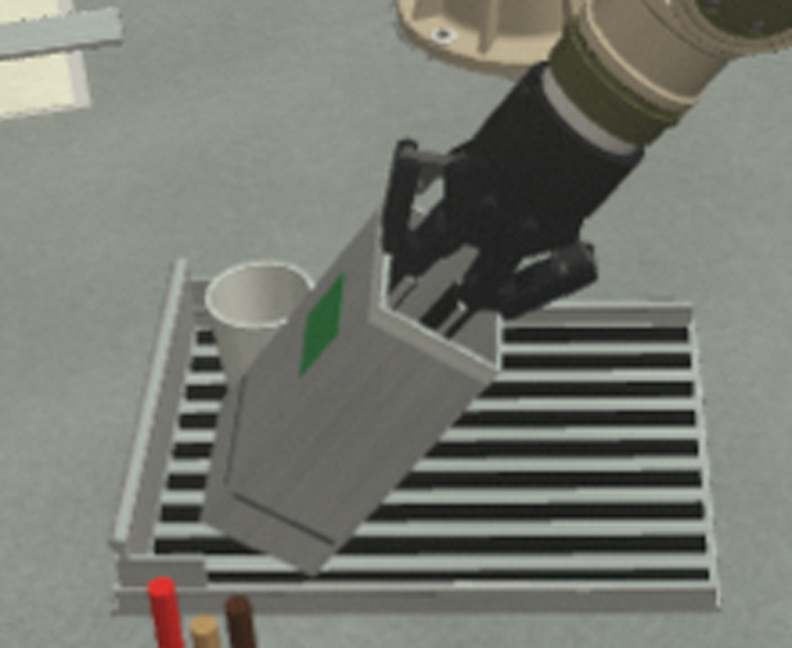

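```bash
python3 - <<'E'
from plan import *
s=get_state(); print(s["joint_pos"].round(3),s["qvel"].round(3),s["wrist_force"])
p,R=cur(); print(R.round(3)); a,A=pose(TOE,46,39,.0544,.030,'hold');print(a,A.round(3))
E
```

```text
[ 0.044  0.464 -0.079  1.026 -0.661  3.141] [-0.005 -0.     0.001  0.002  0.005  0.001] [-0.61089762  2.01007931  4.25296012]
[[ 0.999  0.034  0.029]
 [ 0.045 -0.789 -0.613]
 [ 0.002  0.614 -0.79 ]]
[0.61634988 0.06482295 0.28895696] [[ 1.    -0.009 -0.008]
 [-0.012 -0.777 -0.629]
 [-0.     0.629 -0.777]]
```

```bash
cat > plan2.py <<'E'
from plan import *
L,OFF=.126,.080
def need(p,phi):
    z=toolR(phi)[:,2]; c=p-L*z; r=np.hypot(c[0],c[1]); j=np.arctan2(c[1],c[0])-np.arcsin(OFF/r)
    rad=np.array([np.cos(j),np.sin(j),0]); n=np.array([np.sin(j),-np.cos(j),0])
    u=z-(z@n)*n; u/=np.linalg.norm(u); a=np.cross(n,u); 
    if a@ax<0: a=-a
    R=toolR(phi); return j,np.arcsin(z@n),np.degrees(np.arctan2(a@-R[:,1],a@R[:,0]))  # angle toward -tool y
def pose2(toe,th,phi,t,s,d):
    tr=np.radians(t); se=s*np.cos(tr)+.022*np.sin(tr)
    a,A=pose(toe,th,phi,se,d,'hold'); return a,A@Ro.from_euler('z',-t,degrees=True).as_matrix()
E
python3 - <<'E'
from plan2 import *
p,R=cur()
for th in (36,38,40,42,44):
    a,A=pose2(TOE,th,37.9,2,.0545,.030); print(th,((a-p)*1000).round(1))
print(need(p,37.9))
for th in (40,50,60,70,80,90):
  for f in (45,50,55): 
    a,A=pose2(TOE,th,38+(f-38)*(th-40)/50,15,.04,.03); print(th,f,a.round(3),np.round(need(a,38+(f-38)*(th-40)/50),3))
E
```

```text
36 [ 4.7  0.8 10.5]
38 [4.7 7.6 8.6]
40 [ 4.8 14.4  6.4]
42 [ 4.9 21.   3.9]
44 [ 5.  27.6  1.3]
(np.float64(0.04337541649459675), np.float64(0.6602870917705871), np.float64(4.018307794467421))
40 45 [0.616 0.039 0.302] [0.06  0.661 5.21 ]
40 50 [0.616 0.039 0.302] [0.06  0.661 5.21 ]
40 55 [0.616 0.039 0.302] [0.06  0.661 5.21 ]
50 45 [0.616 0.074 0.285] [0.119 0.681 9.655]
50 50 [0.616 0.076 0.283] [ 0.124  0.697 10.182]
50 55 [0.617 0.077 0.281] [ 0.129  0.714 10.719]
60 45 [0.617 0.106 0.262] [ 0.172  0.698 13.782]
60 50 [0.617 0.109 0.259] [ 0.181  0.73  14.948]
60 55 [0.617 0.112 0.255] [ 0.191  0.762 16.166]
70 45 [0.617 0.134 0.235] [ 0.217  0.713 17.477]
70 50 [0.617 0.138 0.229] [ 0.231  0.76  19.384]
70 55 [0.617 0.142 0.223] [ 0.244  0.806 21.435]
80 45 [0.617 0.157 0.204] [ 0.255  0.728 20.659]
80 50 [0.618 0.162 0.196] [ 0.272  0.788 23.398]
80 55 [0.618 0.168 0.187] [ 0.288  0.846 26.437]
90 45 [0.618 0.174 0.169] [ 0.283  0.743 23.276]
90 50 [0.618 0.181 0.159] [ 0.304  0.816 26.932]
90 55 [0.618 0.187 0.148] [ 0.321  0.885 31.12 ]
```

```bash
python3 - <<'E'
from plan2 import *
q,Q=cur()
for i,th in enumerate(np.linspace(38.5,52,8)):
    ph=37.8+(48-37.8)*(th-38)/52; t=min(30,3+1.9*(i+1)); s=.0545-.0008*i; d=.038-.001*i
    a,A=pose2(TOE,th,ph,t,s,d); print(t,round(need(a,ph)[2],1)); show(rows(q,Q,a,A,1)); q,Q=a,A
E
```

```text
4.9 4.5
[4.92,-2.71,-3.9,0.04,-2.08,-2.38]
6.8 5.5
[0.62,-7.19,-3.09,-0.38,-0.04,-1.9]
8.7 6.5
[0.86,-7.2,-2.92,-0.37,-0.05,-1.9]
10.6 7.5
[1.1,-7.21,-2.74,-0.37,-0.06,-1.9]
12.5 8.5
[1.35,-7.2,-2.57,-0.37,-0.08,-1.9]
14.399999999999999 9.4
[1.59,-7.17,-2.39,-0.37,-0.09,-1.9]
16.299999999999997 10.4
[1.83,-7.14,-2.21,-0.36,-0.1,-1.9]
18.2 11.3
[2.07,-7.09,-2.03,-0.36,-0.11,-1.9]
```

```bash
python3 -m crank '[[2.5,-2.5,-3.9,0,-1,-2.4,0.3],[3,-6.5,-3,-0.4,-1,-1.9,0.3],[1,-7.2,-2.9,-0.4,0,-1.9,0.29],[1,-7.2,-2.7,-0.4,0,-1.9,0.28],[1.3,-7.2,-2.6,-0.4,0,-1.9,0.27],[1.6,-7.2,-2.4,-0.4,0,-1.9,0.26],[1.8,-7.1,-2.2,-0.4,0,-1.9,0.25],[0,0,0,0,0,0,0.24]]'
python3 - <<'E'
from plan2 import *
p,R=cur(); print(p, get_state()["joint_pos"].round(3),get_state()["wrist_force"])
print(R.round(3))
im=read_camera("scene"); crop(im,170,170,390,350,3.6,"s7z.png")
ph=np.degrees(np.arccos(-R[2,2]))
print(ph)
for th in (44,46,48,50,52):
    a,A=pose2(TOE,th,ph,16,get_state()["finger_gap"]+.029,.032); print(th,((a-p)*1000).round(1))
E
```

```text
clock: 8.45
tcp_pos: [0.6161, 0.0774, 0.278]
orientation: [0.341, 0.93, 0.13, -0.048]
wrist_force: [0.9, 0.0, 0.2]
finger_gap: 0.0204
[0.61605392 0.07737415 0.27795791] [ 1.270e-01  5.410e-01 -1.000e-03  1.137e+00 -6.970e-01  3.031e+00] [0.90757471 0.04377182 0.24030404]
[[ 0.962  0.274 -0.   ]
 [ 0.209 -0.734 -0.647]
 [-0.177  0.622 -0.763]]
40.301456711035584
44 [  0.2 -18.5  10.1]
46 [  0.3 -12.1   7.2]
48 [ 0.4 -5.7  4.1]
50 [0.5 0.6 0.7]
52 [ 0.5  6.8 -2.8]
```

View pics/s7z.png

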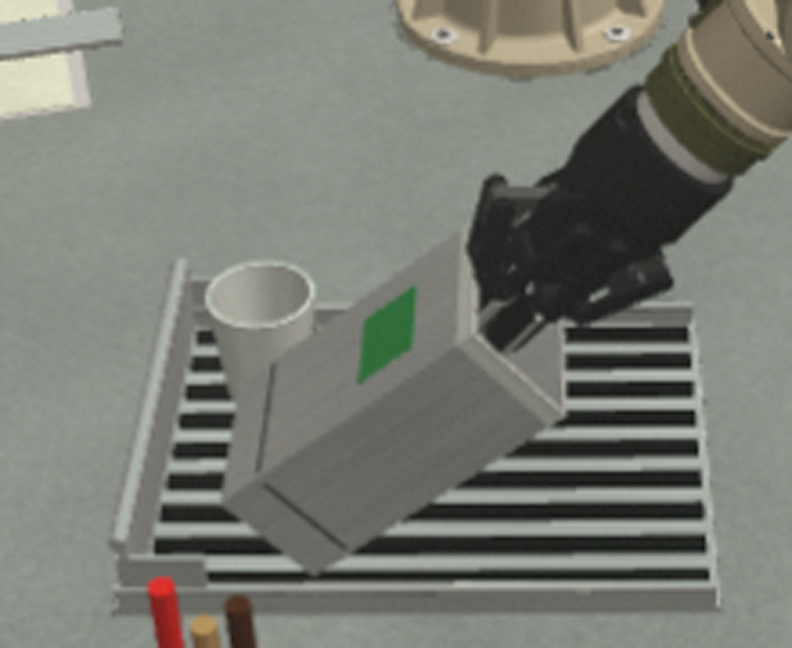

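```bash
python3 - <<'E'
from plan2 import *
q,Q=cur()
for i,th in enumerate(np.linspace(52,70,10)):
    ph=40.3+(49-40.3)*(th-50)/40; t=16+1.2*(i+1); s=.0494-.0008*i; d=.032
    a,A=pose2(TOE,th,ph,t,s,d); print(t,round(need(a,ph)[2],1)); show(rows(q,Q,a,A,1)); q,Q=a,A
E
```

```text
17.2 11.3
[2.76,-7.98,-2.07,-0.29,-0.53,-0.84]
18.4 12.2
[2.29,-7.41,-0.88,-0.41,-0.13,-1.2]
19.6 13.1
[2.46,-7.38,-0.69,-0.41,-0.14,-1.2]
20.8 14.0
[2.61,-7.34,-0.5,-0.41,-0.15,-1.2]
22.0 14.9
[2.77,-7.3,-0.3,-0.41,-0.16,-1.2]
23.2 15.7
[2.93,-7.24,-0.11,-0.4,-0.17,-1.2]
24.4 16.6
[3.08,-7.18,0.08,-0.4,-0.18,-1.2]
25.6 17.4
[3.23,-7.11,0.27,-0.39,-0.18,-1.2]
26.799999999999997 18.2
[3.37,-7.04,0.46,-0.39,-0.19,-1.2]
28.0 19.0
[3.51,-6.95,0.65,-0.39,-0.2,-1.2]
```

```bash
python3 -m crank '[[2.8,-8,-2,-0.3,-0.5,-1,0.23],[2.3,-7.4,-0.9,-0.4,-0.1,-1.2,0.22],[2.5,-7.4,-0.7,-0.4,-0.1,-1.2,0.21],[2.6,-7.3,-0.5,-0.4,-0.2,-1.2,0.2],[2.8,-7.3,-0.3,-0.4,-0.2,-1.2,0.19],[2.9,-7.2,-0.1,-0.4,-0.2,-1.2,0.18],[3.1,-7.2,0.1,-0.4,-0.2,-1.2,0.17],[0,0,0,0,0,0,0.17]]'
cat > look.py <<'E'
import sys
from plan2 import *
p,R=cur(); st=get_state(); print(p, st["joint_pos"].round(3),st["wrist_force"].round(1),st["finger_gap"])
im=read_camera("scene"); crop(im,170,170,390,350,3.6,sys.argv[1])
R0=toolR(0); z=R[:,2]; ph=np.degrees(np.arctan2(-z[1],-z[2])); 
T=toolR(ph).T@R; t=-np.degrees(np.arctan2(T[1,0],T[0,0])); print("phi,t",ph.round(1),t.round(1))
for th in map(float,sys.argv[3:]):
    a,A=pose2(TOE,th,ph,t,st["finger_gap"]+.029,float(sys.argv[2])); print(th,((a-p)*1000).round(1))
E
python3 look.py s8z.png .032 60 62 64 66 68
```

```text
clock: 9.5
tcp_pos: [0.6169, 0.1214, 0.2443]
orientation: [0.36, 0.909, 0.192, -0.081]
wrist_force: [-0.7, 0.4, 0.1]
finger_gap: 0.0145
[0.61692631 0.12139083 0.24432824] [ 0.202  0.624  0.04   1.186 -0.735  3.004] [-0.7  0.4  0.1] 0.014516039701517927
phi,t 43.3 24.6
60.0 [ -0.  -11.2  10.3]
62.0 [ 0.  -5.8  5.7]
64.0 [ 0.1 -0.5  0.9]
66.0 [ 0.2  4.6 -4. ]
68.0 [ 0.2  9.5 -9.1]
```

View pics/s8z.png

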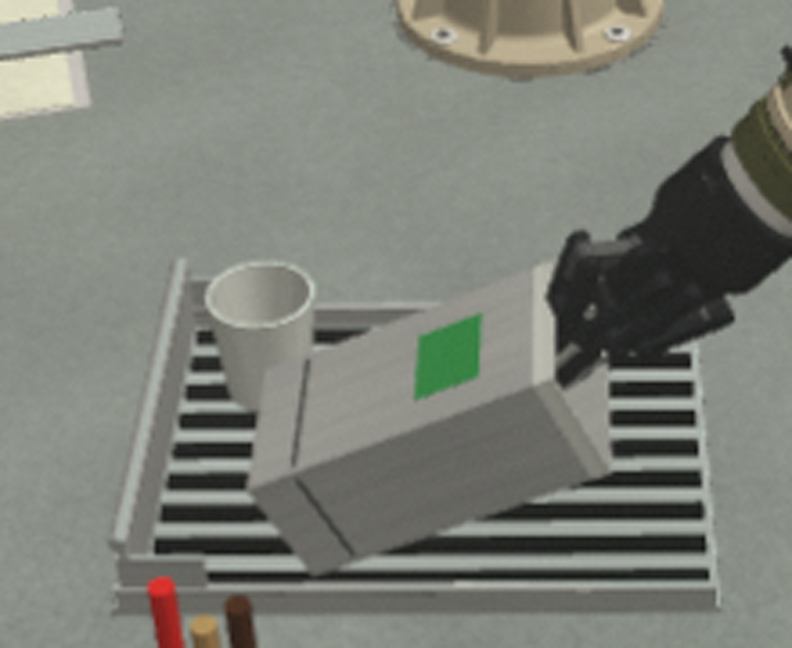

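```bash
python3 - <<'E'
from plan2 import *
q,Q=cur()
for i,th in enumerate(np.linspace(66,80,8)):
    ph=43.3+(49-43.3)*(th-64)/26; t=24.6+.6*(i+1); s=.0435-.0005*i; d=.032-.0003*i
    a,A=pose2(TOE,th,ph,t,s,d); print(round(t,1),round(need(a,ph)[2],1)); show(rows(q,Q,a,A,1)); q,Q=a,A
E
```

```text
25.2 17.4
[3.13,-6.87,0.06,-0.38,-0.12,-0.64]
25.8 18.2
[3.38,-7.19,0.17,-0.4,-0.19,-0.6]
26.4 19.0
[3.45,-7.15,0.36,-0.39,-0.19,-0.6]
27.0 19.8
[3.52,-7.1,0.55,-0.39,-0.2,-0.6]
27.6 20.6
[3.59,-7.04,0.74,-0.39,-0.2,-0.6]
28.2 21.4
[3.65,-6.98,0.93,-0.39,-0.21,-0.6]
28.8 22.2
[3.71,-6.92,1.12,-0.39,-0.21,-0.6]
29.4 22.9
[3.77,-6.85,1.31,-0.38,-0.21,-0.6]
```

```bash
python3 -m crank '[[3.1,-6.9,0,-0.4,-0.1,-0.6,0.17],[3.4,-7.2,0.2,-0.4,-0.2,-0.6,0.16],[3.4,-7.1,0.4,-0.4,-0.2,-0.6,0.16],[3.5,-7.1,0.5,-0.4,-0.2,-0.6,0.15],[3.6,-7,0.7,-0.4,-0.2,-0.6,0.14],[3.6,-7,0.9,-0.4,-0.2,-0.6,0.14],[3.7,-6.9,1.1,-0.4,-0.2,-0.6,0.13],[0,0,0,0,0,0,0.13]]'
python3 look.py s9z.png .030 74 76 78 80
```

```text
clock: 10.55
tcp_pos: [0.6173, 0.1577, 0.203]
orientation: [0.381, 0.891, 0.223, -0.1]
wrist_force: [-0.4, -0.0, -0.7]
finger_gap: 0.0113
[0.61726571 0.15765973 0.20303807] [ 0.263  0.712  0.072  1.208 -0.772  3.028] [-0.4 -0.  -0.7] 0.011336309566117704
phi,t 46.4 28.8
74.0 [ 0.1 -8.2 12. ]
76.0 [ 0.2 -4.   6.3]
78.0 [ 0.2 -0.   0.4]
80.0 [ 0.2  3.8 -5.6]
```

View pics/s9z.png

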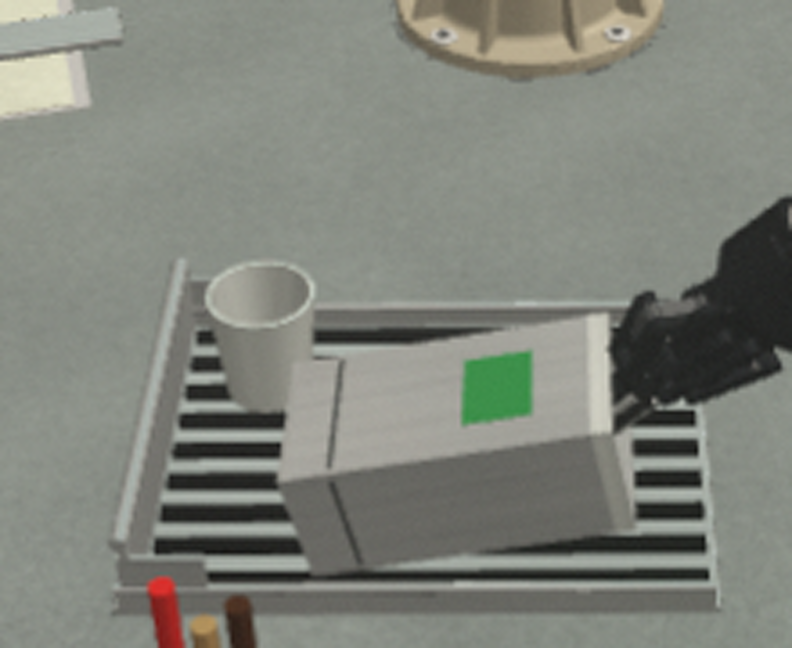

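```bash
python3 - <<'E'
from plan2 import *
q,Q=cur()
for i,th in enumerate(np.linspace(79.3,93.6,12)):
    ph=46.4+(48-46.4)*(th-78)/14; t=28.8; s=.0403; d=.030
    a,A=pose2(TOE,th,ph,t,s,d); print(round(th,1),round(need(a,ph)[2],1)); show(rows(q,Q,a,A,1)); q,Q=a,A
E
```

```text
79.3 22.6
[2.44,-4.32,0.85,-0.08,-0.09,-0.04]
80.6 22.9
[2.35,-4.27,1.05,-0.13,-0.07,-0]
81.9 23.3
[2.34,-4.25,1.14,-0.13,-0.07,-0]
83.2 23.6
[2.33,-4.23,1.23,-0.13,-0.07,-0]
84.5 24.0
[2.32,-4.21,1.32,-0.13,-0.07,-0]
85.8 24.3
[2.3,-4.19,1.41,-0.13,-0.07,0]
87.1 24.6
[2.29,-4.17,1.5,-0.13,-0.07,-0]
88.4 24.9
[2.28,-4.14,1.59,-0.13,-0.07,-0]
89.7 25.2
[2.26,-4.11,1.67,-0.13,-0.07,-0]
91.0 25.5
[2.24,-4.08,1.76,-0.13,-0.07,0]
92.3 25.8
[2.23,-4.05,1.85,-0.13,-0.07,0]
93.6 26.1
[2.21,-4.02,1.93,-0.13,-0.07,-0]
```

```bash
python3 -m crank '[[2.4,-4.3,0.9,-0.1,-0.1,0,0.13],[2.4,-4.3,1,-0.1,-0.1,0,0.13],[2.3,-4.2,1.1,-0.1,-0.1,0,0.13],[2.3,-4.2,1.2,-0.1,-0.1,0,0.13],[2.3,-4.2,1.3,-0.1,-0.1,0,0.13],[2.3,-4.2,1.4,-0.1,-0.1,0,0.13],[2.3,-4.2,1.5,-0.1,-0.1,0,0.13],[0,0,0,0,0,0,0.13]]'
python3 look.py s10z.png .030 84 86 88
```

```text
clock: 11.6
tcp_pos: [0.6176, 0.1744, 0.1729]
orientation: [0.388, 0.889, 0.221, -0.104]
wrist_force: [0.4, 0.3, -0.3]
finger_gap: 0.0108
[0.61756264 0.17439154 0.17291975] [ 0.289  0.768  0.089  1.209 -0.777  3.074] [ 0.4  0.3 -0.3] 0.01078768482482389
phi,t 47.4 28.8
84.0 [ 0.  -4.9 10.3]
86.0 [ 0.1 -1.8  3.9]
88.0 [ 0.1  1.1 -2.6]
```

View pics/s10z.png

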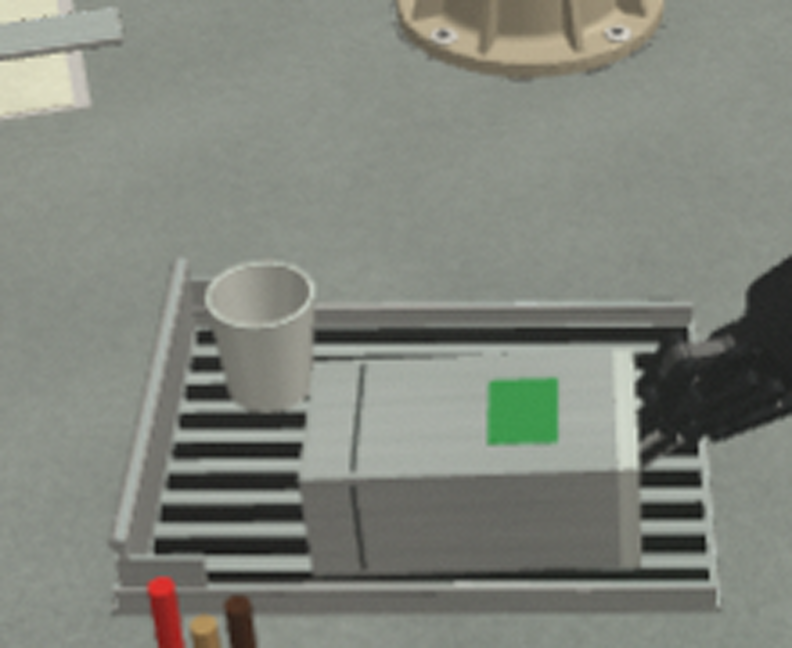

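```bash
python3 -m crank '[[1.1,-2,0.8,0,0,0,0.13],[1.1,-2,0.8,0,0,0,0.13],[1.1,-2,0.8,0,0,0,0.13],[1.1,-2,0.8,0,0,0,0.13],[1.1,-2,0.8,0,0,0,0.13],[1.1,-2,0.8,0,0,0,0.13],[0,0,0,0,0,0,0.13],[0,0,0,0,0,0,0.13]]'
python3 look.py s11z.png .030 88 90 92 
```

```text
clock: 12.65
tcp_pos: [0.6178, 0.18, 0.1602]
orientation: [0.388, 0.889, 0.221, -0.104]
wrist_force: [0.5, 0.3, 0.1]
finger_gap: 0.0111
[0.61781964 0.17995201 0.16019698] [ 0.297  0.787  0.091  1.199 -0.775  3.084] [0.5 0.3 0.1] 0.011070598856453038
phi,t 47.4 28.7
88.0 [-0.1 -4.4 10.1]
90.0 [-0.1 -1.8  3.5]
92.0 [-0.1  0.7 -3.2]
```

View pics/s11z.png

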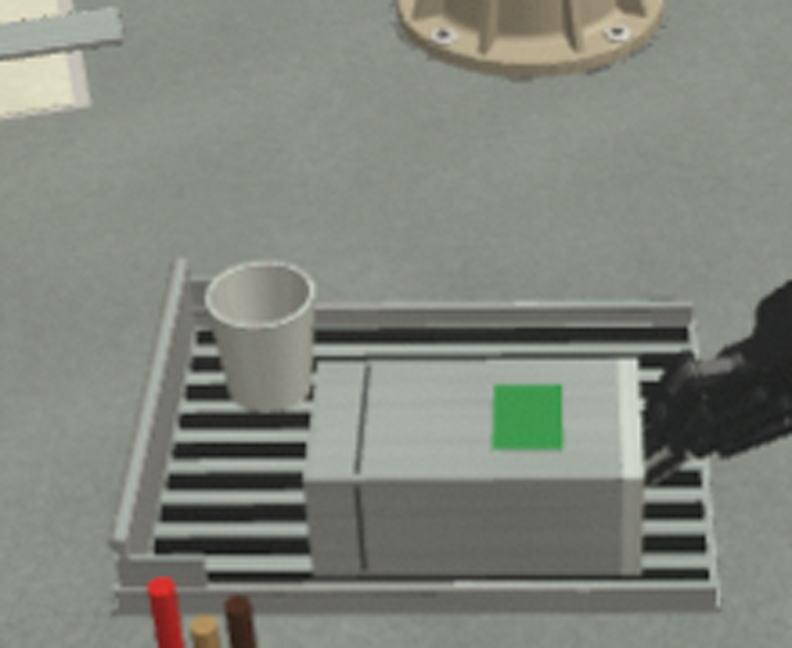

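```bash
python3 -m crank '[[0.5,-1.5,1,0,0,0,0.1],[0,0,-6,0,0,0,0.1],[0,0,-10,0,0,0,0.1],[0,0,-14,0,0,0,0.1],[0,0,-16,0,0,0,0.1],[0,0,-20,0,0,0,0.1],[0,0,-20,0,0,0,0.1],[0,0,-10,0,0,0,0.1]]'
python3 - <<'E'
from plan2 import *
im=read_camera("top"); cv2.imwrite("pics/t12.png",im); crop(im,265,175,425,295,5,"t12z.png")
p,R=cur(); print(p)
E
```

```text
clock: 13.7
tcp_pos: [0.6217, 0.2366, 0.2271]
orientation: [0.381, 0.889, 0.234, -0.099]
wrist_force: [0.3, 0.2, 0.1]
finger_gap: 0.0083
[0.62182307 0.23684121 0.22768778]
```

View pics/t12z.png

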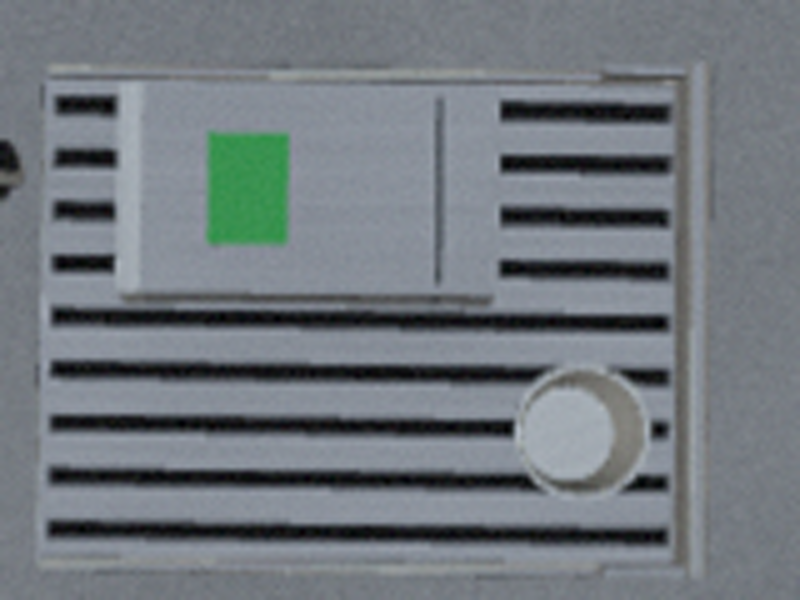

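```bash
python3 - <<'E'
from plan2 import *
T=calibration("top"); tz=lambda a:(np.array(a)+.5)/5-.5+[265,175]
c=unproj(T,tz([(119,82),(115,292),(500,82),(496,296)]),.088); print(c.round(4))
p,R=cur()
m=(c[0]+c[1])/2
# mouth centre -> standoff pose
bt=np.array([.019,1,0]);bt/=np.linalg.norm(bt)
Q=np.c_[bt,np.cross(bt,up)*1,-up]; print(np.linalg.det(Q),Q[:,1])
q=np.array([m[0],m[1],0])+bt*.045; q[2]=.25
print(m,q); q1=q.copy()
show(rows(p,R,q1,Q,8))
E
```

```text
[[ 0.6687  0.0585  0.088 ]
 [ 0.5639  0.0603  0.088 ]
 [ 0.6684 -0.1313  0.088 ]
 [ 0.5615 -0.1285  0.088 ]]
0.9999999999999998 [ 0.99981955 -0.01899657  0.        ]
[0.61629615 0.05939873 0.088     ] [0.617151   0.10439061 0.25      ]
[-7.14,11.41,10.05,3.12,5.18,-7]
[-9.36,10.91,8.69,3.12,5.18,-7]
[-11.36,10.08,7.18,3.12,5.18,-7]
[-13.1,8.93,5.56,3.12,5.18,-7]
[-14.54,7.49,3.86,3.12,5.18,-7]
[-15.62,5.81,2.13,3.12,5.18,-7]
[-16.33,3.92,0.41,3.12,5.18,-7]
[-16.65,1.88,-1.24,3.12,5.18,-7]
```

```bash
python3 -m crank '[[-7,11,8,3.1,5.2,-7,0.5],[-9,11,7,3.1,5.2,-7,0.8],[-11,10,5,3.1,5.2,-7,1],[-13,9,3,3.1,5.2,-7,1],[-14.5,7.5,1,3.1,5.2,-7,1],[-15.6,5.8,0,3.1,5.2,-7,1],[-16.3,4,-2,3.1,5.2,-7,1],[-16.6,2,-3,3.1,5.2,-7,1]]'
python3 - <<'E'
from plan2 import *
p,R=cur(); print(p,R.round(3),get_state()["joint_pos"].round(2),get_state()["finger_gap"])
bt=np.array([.019,1,0]);bt/=np.linalg.norm(bt); Q=np.c_[bt,np.cross(bt,up),-up]
q=np.array([.6163,.0594,0])+bt*.035; q[2]=.184; print(q); show(rows(p,R,q,Q,7))
E
```

```text
clock: 14.75
tcp_pos: [0.6157, 0.1108, 0.2631]
orientation: [-0.001, 0.713, 0.702, 0.001]
wrist_force: [-0.2, -0.6, 0.0]
finger_gap: 0.0851
[0.61574419 0.11083251 0.26312443] [[ 0.016  1.    -0.001]
 [ 1.    -0.016  0.003]
 [ 0.003 -0.001 -1.   ]] [ 0.05  0.48 -0.06  1.03  0.    1.64] 0.08507461500119035
[0.61696488 0.09439368 0.184     ]
[-2.38,0.22,11.3,-0.01,-0.02,0.03]
[-2.37,0.22,11.3,-0.01,-0.02,0.03]
[-2.37,0.22,11.3,-0.01,-0.02,0.03]
[-2.36,0.22,11.3,-0.01,-0.02,0.03]
[-2.36,0.22,11.3,-0.01,-0.02,0.03]
[-2.35,0.22,11.3,-0.01,-0.02,0.03]
[-2.35,0.22,11.3,-0.01,-0.02,0.03]
```

```bash
python3 -m crank '[[-2,0.2,12,0,0,0,1],[-2,0.2,12,0,0,0,1],[-2,0.2,12,0,0,0,1],[-2,0.2,12,0,0,0,1],[-3,0.2,11,0,0,0,1],[-3,0.2,11,0,0,0,1],[-2,0.2,9,0,0,0,1],[0,0,0,0,0,0,1]]'
python3 look.py s13z.png .03
```

```text
clock: 15.75
tcp_pos: [0.617, 0.0953, 0.1829]
orientation: [-0.0, 0.714, 0.7, -0.0]
wrist_force: [-0.5, -0.5, 0.0]
finger_gap: 0.0854
[0.61699019 0.0952732  0.18289761] [ 0.025  0.553 -0.156  0.863 -0.     1.615] [-0.5 -0.5  0. ] 0.08536248052298982
phi,t 0.0 89.6
```

View pics/s13z.png

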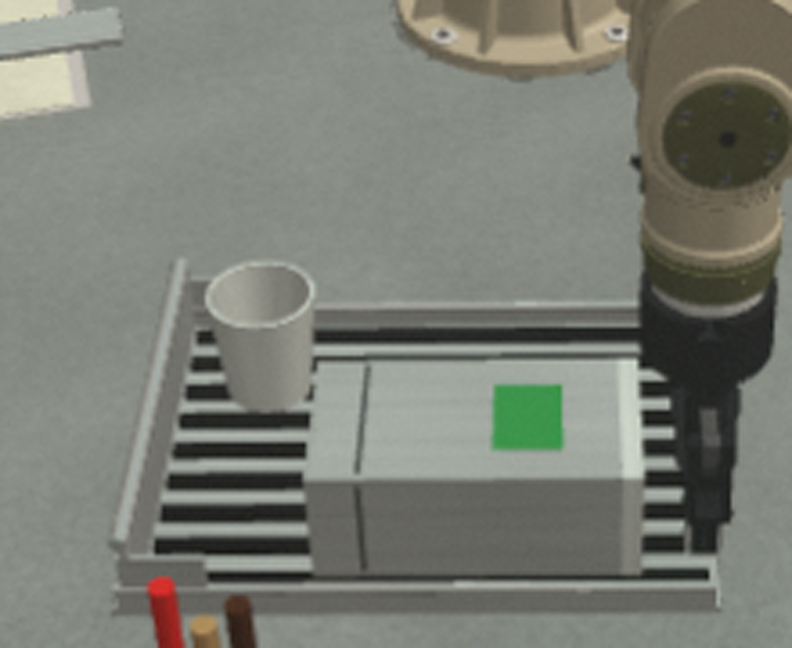

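```bash
python3 -m crank '[[0,0,-7,0,0,0,1],[-7,0,-7,0,0,0,1],[-10,0,0,0,0,0,1],[-8,0,0,0,0,0,1],[-8,0,0,0,0,0,1],[-8,0,0,0,0,0,1],[-8,0,0,0,0,0,1],[-8,0,0,0,0,0,1]]'
python3 look.py s14z.png .03
```

```text
clock: 16.8
tcp_pos: [0.6161, 0.0381, 0.1977]
orientation: [0.0, 0.714, 0.7, 0.0]
wrist_force: [0.4, 1.5, 0.6]
finger_gap: 0.0853
[0.61612925 0.03805113 0.1977205 ] [-0.068  0.526 -0.161  0.883 -0.     1.522] [0.4 1.5 0.6] 0.08526421739504583
phi,t 0.0 89.6
```

View pics/s14z.png

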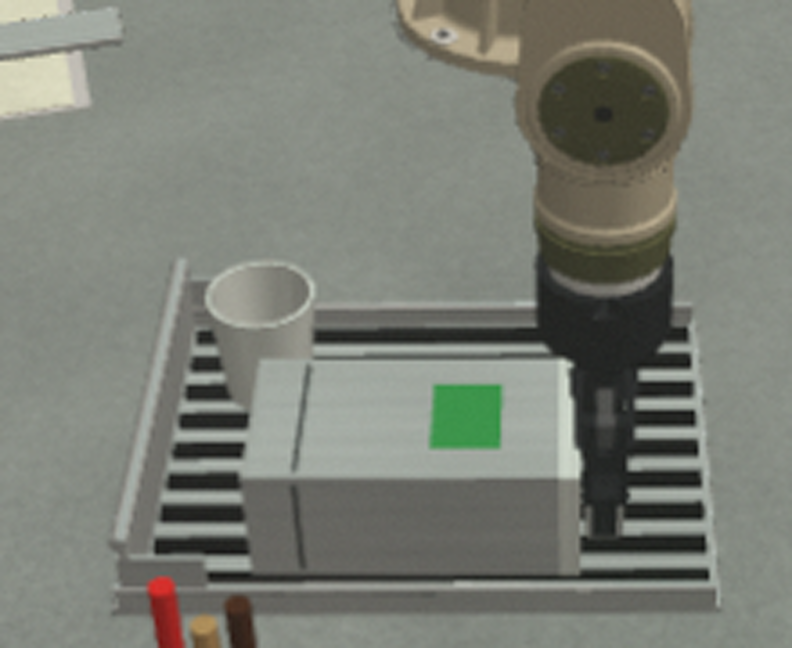

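```bash
python3 -m crank '[[-8,0,0,0,0,0,1],[-8,0,0,0,0,0,1],[-8,0,0,0,0,0,1],[-8,0,0,0,0,0,1],[-8,0,0,0,0,0,1],[-8,0,0,0,0,0,1],[-6,0,0,0,0,0,1],[-2,0,0,0,0,0,1]]'
python3 look.py s15z.png .03
```

```text
clock: 17.85
tcp_pos: [0.6151, -0.0179, 0.1979]
orientation: [0.0, 0.714, 0.7, 0.0]
wrist_force: [0.3, 1.2, -0.3]
finger_gap: 0.0855
[ 0.61513435 -0.01793194  0.19787069] [-0.159  0.522 -0.167  0.881 -0.     1.431] [ 0.3  1.2 -0.3] 0.08545292781292055
phi,t 0.0 89.6
```

View pics/s15z.png

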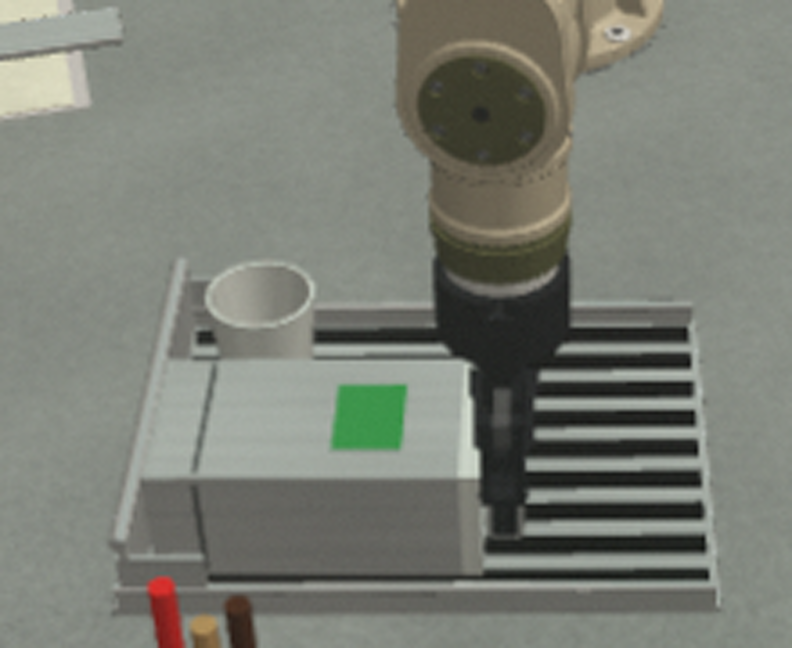

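Nearly at the wall, force only 1 N; small steps until the force rises.

```bash
python3 -m crank '[[-1.5,0,0,0,0,0,1],[-1.5,0,0,0,0,0,1],[-1.5,0,0,0,0,0,1],[-1.5,0,0,0,0,0,1],[-1,0,0,0,0,0,1],[-1,0,0,0,0,0,1],[-1,0,0,0,0,0,1],[0,0,0,0,0,0,1]]'
python3 look.py s16z.png .03
```

```text
clock: 18.9
tcp_pos: [0.6149, -0.0264, 0.1979]
orientation: [0.0, 0.714, 0.7, 0.0]
wrist_force: [-0.0, 2.4, 0.1]
finger_gap: 0.0853
[ 0.61493403 -0.0264229   0.19789733] [-0.173  0.522 -0.167  0.881 -0.     1.417] [-0.   2.4  0.1] 0.08533139390450237
phi,t 0.0 89.6
```

View pics/s16z.png

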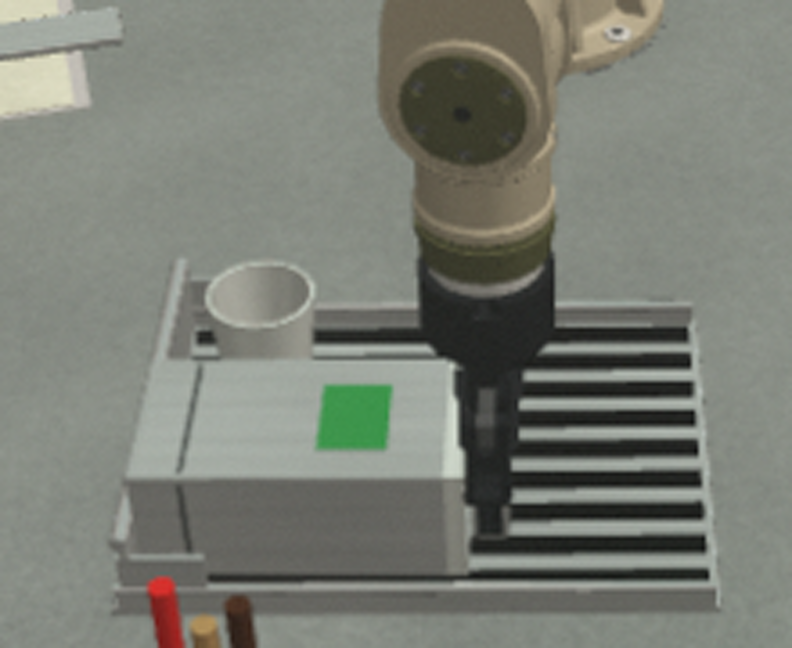

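```bash
python3 -m crank '[[-1,0,0,0,0,0,1],[-1,0,0,0,0,0,1],[-0.5,0,0,0,0,0,1],[0,0,0,0,0,0,1],[0,0,0,0,0,0,1],[0,0,0,0,0,0,1],[0,0,0,0,0,0,1],[0,0,0,0,0,0,1]]'
python3 - <<'E'
from plan2 import *
im=read_camera("top"); crop(im,265,175,425,295,5,"t17z.png"); cv2.imwrite("pics/t17.png",im)
E
```

```text
clock: 19.95
tcp_pos: [0.6145, -0.0271, 0.1979]
orientation: [-0.001, 0.713, 0.701, 0.001]
wrist_force: [-2.0, 10.5, 2.4]
finger_gap: 0.0853
```

View pics/t17z.png

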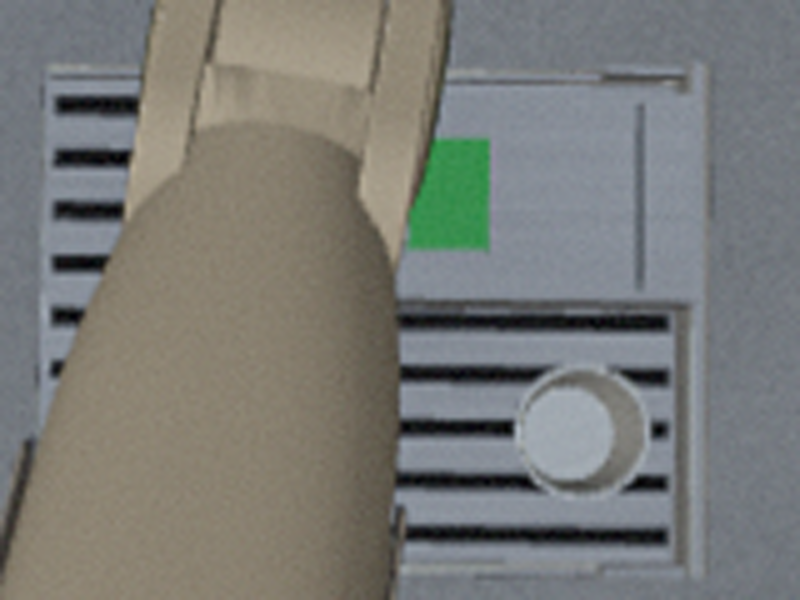

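```bash
python3 -m crank '[[-0.8,0,0,0,0,0,1],[-0.7,0,0,0,0,0,1],[0,0,0,0,0,0,1],[0,0,0,0,0,0,1],[0,0,0,0,0,0,1],[0,0,0,0,0,0,1],[0,0,0,0,0,0,1],[0,0,0,0,0,0,1]]'
python3 -m crank '[[3,0,0,0,0,0,1],[5,0,0,0,0,0,1],[10,0,0,0,0,0,1],[15,0,0,0,0,0,1],[15,0,-10,0,0,0,1],[0,0,-30,0,0,0,1],[0,0,-40,0,0,0,1],[0,0,-40,0,0,0,1]]'
```

```text
clock: 21.0
tcp_pos: [0.6142, -0.0275, 0.1979]
orientation: [-0.002, 0.713, 0.702, 0.002]
wrist_force: [-1.8, 15.3, 3.7]
finger_gap: 0.0854
clock: 22.0
tcp_pos: [0.6156, 0.0187, 0.3197]
orientation: [0.001, 0.714, 0.701, 0.0]
wrist_force: [0.6, -1.0, -0.1]
finger_gap: 0.0851
```

```bash
python3 -m crank '[[40,0,-10,0,0,0,1],[40,0,-10,0,0,0,1],[40,0,0,0,0,0,1],[40,0,0,0,0,0,1],[40,0,0,0,0,0,1],[40,0,0,0,0,0,1],[30,0,0,0,0,0,1],[0,0,0,0,0,0,1]]'
python3 - <<'E'
from plan2 import *
im=read_camera("top"); crop(im,265,175,425,295,5,"t18z.png"); cv2.imwrite("pics/t18.png",im)
crop(im,350,180,415,245,9,"t18zz.png")
im=read_camera("scene"); crop(im,190,240,340,350,5,"s18z.png"); cv2.imwrite("pics/s18.png",im)
E
```

```text
clock: 23.0
tcp_pos: [0.6201, 0.2906, 0.3382]
orientation: [0.0, 0.712, 0.702, 0.0]
wrist_force: [-0.6, -0.4, 0.4]
finger_gap: 0.0852
```

View pics/t18z.png

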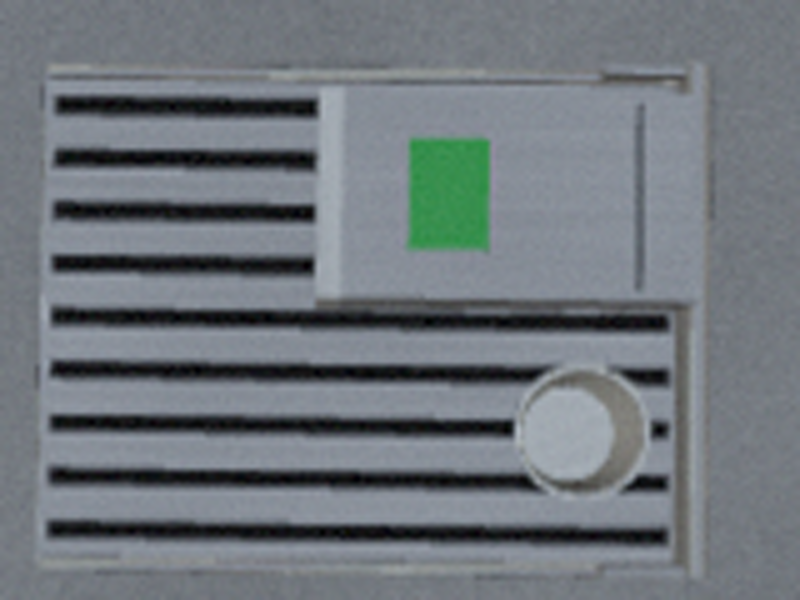

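View pics/s18z.png

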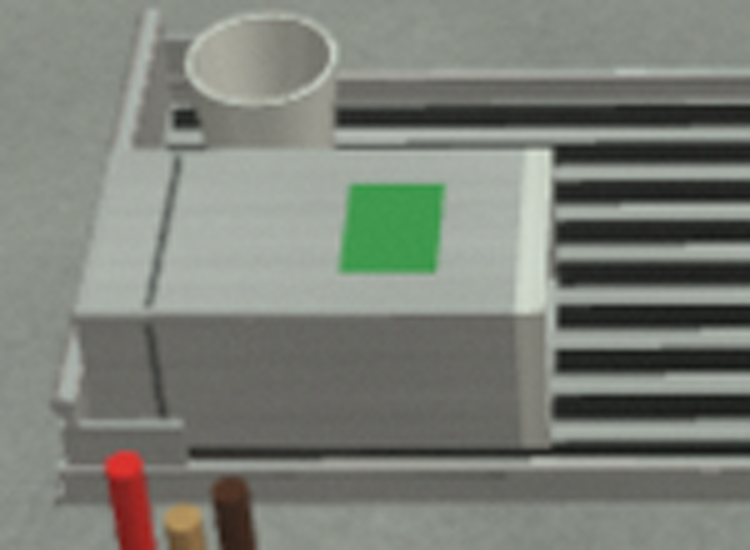

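View pics/t18zz.png

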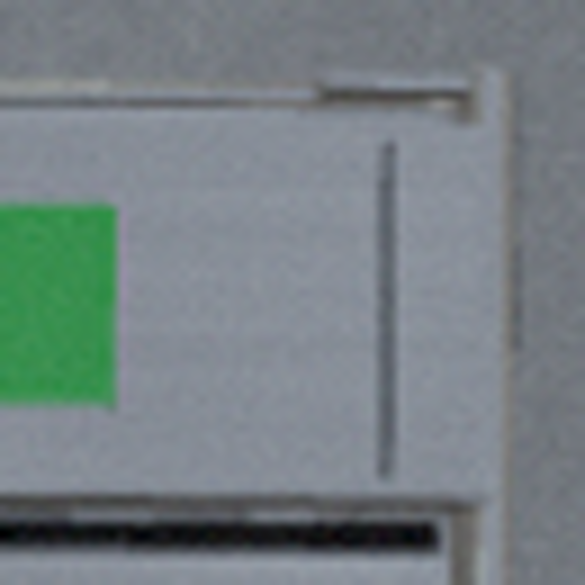

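```bash
python3 - <<'E'
from plan2 import *
T=calibration("top"); S=calibration("scene"); tz=lambda a:(np.array(a)+.5)/5-.5+[265,175]; sz=lambda a:(np.array(a)+.5)/5-.5+[190,240]
print(unproj(T,tz([(319,86),(315,299),(697,302)]),.088).round(4)); print("inner wall foot",unproj(T,tz([(676,330),(676,560)]),.012).round(4),"wall top",unproj(T,tz([(690,330),(688,570),(705,330)]),.058).round(4))
print(unproj(S,sz([(550,150),(545,314),(75,317),(112,150)]),.088).round(4))
g=cv2.imread("pics/t18.png"); hsv=cv2.cvtColor(g,cv2.COLOR_BGR2HSV); m=cv2.inRange(hsv,(45,80,40),(80,255,255)); m[:180]=0; m[:,:330]=0
c=max(cv2.findContours(m,0,1)[0],key=cv2.contourArea); print(cv2.minAreaRect(c))
E
```

```text
[[ 0.6664 -0.0411  0.088 ]
 [ 0.5602 -0.0388  0.088 ]
 [ 0.5584 -0.2286  0.088 ]]
inner wall foot [[ 0.5486 -0.2298  0.012 ]
 [ 0.4276 -0.2289  0.012 ]] wall top [[ 0.5461 -0.2298  0.058 ]
 [ 0.4243 -0.2278  0.058 ]
 [ 0.5461 -0.2375  0.058 ]]
[[ 0.564  -0.0417  0.088 ]
 [ 0.6667 -0.0423  0.088 ]
 [ 0.6642 -0.2311  0.088 ]
 [ 0.5593 -0.23    0.088 ]]
((354.5, 213.5), (21.0, 15.0), 90.0)
```

View pics/s18.png

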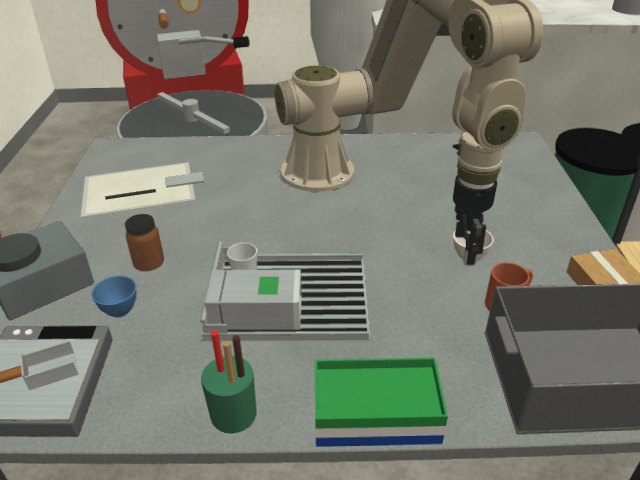

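```bash
python3 - <<'E'
from workcell import *
print(hand_in()); print(get_state()["clock"])
E
```

```text
the job is handed in; nothing more can be done
None
the job is handed in; nothing more can be done
```

The bin lies on its side with its bottom against the raised end and its mouth facing the open end. The hand is clear, and I handed the job in at about 23 s.

**Tipping:** I tipped the bin from inside its mouth with partly opened fingers. They pushed the front wall past the balance point, then held the rear wall while it came down onto the ribs.

**Joint limit on the way:** At about 38° of tilt, joint 6 reached its limit and the hand fell short of its commanded position. I twisted the hand about 29° around its own axis and finished the lowering with the rear wall still held. I saw no slip or drop in the pictures.

**Push back:** I slid the bin back about 100 mm with the open fingers on its rim, until the force rose from about 2 N to 15 N.

**Last checks:**
- **Contact with the raised end:** the images put the bin's bottom at y about -0.229 to -0.231. The raised end's inner face is at about -0.231, so they touch within what the images can resolve.
- **Squareness:** the top view puts the bin within about 0.01 rad of the raised end. The scene camera's corner estimates disagreed by a few mm (up to about 0.03 rad), which I took as pixel error.
- **Other objects:** the cup is where it stood in the top view, and the bowls, jar and mug look unmoved in the scene view.
- **Hand:** the wrist force was near zero, with the hand well away from the bin and its fingertips about 0.18 m above the table.

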